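# Show the labelled inspection plate to the bench camera

### The arm

A 6-joint arm with a two-finger parallel gripper is mounted at the origin on a cart in front of the work surface, level with it; the furniture and walls round the work are solid. World frame = base frame: x ahead of the robot, y to its left, z up, the work surface at z = 0. Lengths are in m, angles in rad, forces in N, time in s.
With the tool pointing down it reaches from about 0.275 to 0.875 m from the base axis. Payload 12.5 kg.
Tool frame: the origin (TCP) lies on the centre line of the jaws, within the pads' length; the fingertips stand r.finger_overhang ahead of it and the grasp point (between the pads) lies 3 mm ahead of it (r.finger_overhang is the distance from the TCP to the fingertips, in m); z points along the fingers, y is the line along which they close (so a half turn about z gives the same grasp; the last joint's range is limited). The gripper opens to 85 mm and grips with 20 to 120 N. Pads are 22 mm wide; open, the fingers measure 114 mm over their backs; the gripper's body (76 mm by 85 mm) begins 54 mm behind the grasp point. The pads swing forward as they close: fully open they stand 13 mm farther back than shut.
Start: joints at [-1.249, 0.351, 1.652, -0, 1.139, -0.085], TCP at [0.218, -0.505, 0.253] pointing down, gripper open.
Joint ranges: [-2.75, 2.75], [-0.79, 2.1], [0.01, 2.65], [-1.57, 4.71], [0.07, 3.14], [-2.87, 2.87]. Speed limits (rad/s): [2.22, 2.22, 2.79, 3.14, 3.14, 3.14].

### API

Orientations are given as a unit quaternion [x, y, z, w].
In Python, from cell import r, optics gives the robot as it stands. The module is installed in compiled form; this text tells all that it offers. Calls block until the motion is done:
- r.move_to(position, orientation): joint-space move of the TCP to a pose.
- r.move_linear(position, rot=None, vel=0.15): straight line of the TCP; rot=None keeps the orientation; vel is the mean speed in m/s.
- r.set_joints(angles): joint-space move.
- r.set_gripper(opening, squeeze=None): opening from 0.0 (shut) to 1.0 (fully open); squeeze is the grip in N (None keeps the last); returns when the fingers have stopped.
- r.sleep(seconds).
- r.inverse_kinematics(position, orientation): joint angles nearest the present ones, or None.
- optics.get_image(name): name is "side" or "top"; returns a dict with "pixels" (384x512x3 uint8, red, green, blue), "depth" (384x512 float32, m along the optical axis (not along the pixel's ray), 0 where there is no reading), "fx", "fy", "cx", "cy" (pixels), "camera_from_world" (4x4, takes a point from world to camera coordinates). Camera axes: x right, y down, z forward; pixel columns grow to the right and rows downward; lengths in m; the calibration is good to about 2 mm. A picture is of the moment at which its call begins.
A pose or a line that the arm cannot do raises r.PlanningError and nothing moves.
- r.hand_in(): hands the job in; it is judged then, once.
Readings, each from a call of its own:
- r.current_t(): time.
- r.current_q(): joint angles.
- r.current_qvel(): joint speeds.
- r.current_effort(): joint torques, N m.
- r.current_tool_pos(): TCP position.
- r.current_ee_rot(): TCP orientation.
- r.current_contact_force(): force on the tool from outside, world axes, zero at the start.
- r.current_torque(): the same for the moment, N m.
- r.current_opening(): opening from 0.0 (shut) to 1.0 (fully open).
- r.current_finger_force(): force on a finger pad.
Only numpy, scipy, OpenCV 4.12 (cv2) and the standard library are available. Lean on these libraries where they do the work, as an engineer would, in place of code of your own. Each camera call takes 0.05 s, during which the arm holds its last target. There are 200 camera calls.

### The job

The bench camera has to read the label of the inspection plate with the small notch in one corner. First push back the thumb lever of the camera's dust cap until the cap stands right open, then take the notched plate out of the rack by its bare metal end, without touching the glass or its label, turn it label up and square to the tilted lens, and hold the label at the camera's focus point, 14 cm straight in front of the lens. Finish while still holding it there, steady and touching nothing else; leave the other two plates standing in the rack and do not shove the other things on the bench about.

Things in the scene. Friction and masses are not known exactly. Their poses are not given: they have to be found in the camera images.
- labelled_plate: Plate to show: aluminium slide carrier 8 (x) x 100 (y) x 46 (z) mm, 0.07 kg, standing on a long edge in a rack slot. Origin: centre of its underside. +y end: frosted glass, label on its +x face only, notch 10 x 8 mm in the upper corner (+y,+z): at the right when you look at the label. Middle: clear glass. -y end (y -50 to -16): bare ribbed metal to hold. Only this plate has a notch and label.
- slide_glass: The glass slide fixed in the labelled plate, with frosted end and label; same origin and axes as the plate; it fills y from -16 to 48 mm, z from 8 to 38 mm, recessed 1.5 mm behind the frame. Not to be touched by the fingers.
- label (a point): Centre of the label on the frosted end of the labelled plate: at (3, 31.5, 23) mm in the plate's frame. The label looks along the plate's +x axis.
- grip_end (a point): Point in the middle of the plate's thickness at its bare end, at (0, -33, 32) mm in the plate's frame: a good place for the pads, which pinch the 8 mm thickness.
- plain_plate: Plate of the same outer size (8 x 100 x 46 mm) with clear glass, without notch and label, standing in another slot; same origin and axes. To be left alone.
- grey_plate: Plate of the same outer size with an opaque grey card insert, without notch and label, standing in the third slot; same origin and axes. To be left alone.
- plate_rack: Fixed rack 156 (x) x 116 (y) mm, any way round; origin at the centre of its underside, x across the slots. The plates stand on its 6 mm base (tops 52 mm above the worktop) in 10 mm slots at x = -48, 0, 48 mm, formed only by low combs at the plate ends (44 to 55 mm from the middle in y, tops at 18 mm). A plate is free when lifted 15 mm straight up.
- camera_stand: Fixed stand of the inspection camera. Origin: centre of the underside of its 135 x 104 x 14 mm base; x away from the lens side (level), z up. A 16 mm post rises at x = 40 mm to 292 mm height, with a clamp; the camera hangs in front of it towards -x.
- camera_head: Camera with lens, fixed on the stand: barrel 43 mm across, head 76 mm long. Origin: centre of the lens's front rim, at (-85, 0, 230) mm in the stand's frame. Its x axis points from the lens backwards along the optical axis: along the stand's x and up at 45 degrees; the lens looks along -x, down at 45 degrees. Its y is the stand's y.
- focus (a point): The camera's focus point, on the optical axis 140 mm in front of the lens rim, 131 mm above the worktop. The label's centre belongs here, the plate's +x axis (label normal) pointing to the lens, along camera_head's +x.
- lens_cap (a joint): Angle of the hinged black dust cap over the lens (41 mm disc): 0 shut, 2.0 rad at the stop fully open, swung up; found nearly shut (0 to 0.2). Stiff hinge (about 0.025 N m): it stays where it is left.
- cap_hinge (a point): Point on the cap's hinge axis, which is level, along the stand's y, above the upper rim of the lens, about 247 mm above the worktop.
- cap_lever (a point): Tip of the cap's thumb lever: a metal bar 12 mm wide, 5 mm thick, reaching 45 mm from the hinge axis, 40 mm to the -y side of the lens middle, free all round. With the cap shut it leans 35 degrees from vertical towards the stand's -x; pushing it towards the stand's +x and on downwards swings the cap open by the same angle.
- multimeter: Yellow multimeter lying on the worktop, 140 x 66 x 41 mm; origin at its underside. A bystander, to be left where it is.
- solder_reel: Blue reel of solder wire on the worktop, 55 x 68 x 36 mm; origin at its underside. A bystander, to be left where it is.
- screwdriver_red: Screwdriver with red handle on the worktop, 171 mm long; origin at its underside. A bystander, to be left where it is.
- switch_box: Small grey switch box on the worktop, 40 x 56 x 45 mm; origin at its underside. A bystander, to be left where it is.
- component_reel: Flat white component reel on the worktop, 68 mm across, 10 mm high; origin at its underside. A bystander, to be left where it is.

How it is judged:
On the way, in this order (a step that is already met when the one before it is completed fails the run):
1. the dust cap stands right open (value of joint lens_cap above 1.5 rad), for 0.2 s.
2. the notched plate is lifted clear of the rack, held by the fingers (height (world z) of labelled_plate above 0.05 m and contact force between the fingers and labelled_plate above 1 N), for 0.2 s.
At the end, for the whole second after the job is handed in: Cap open past 1.5 rad; the fingers hold the notched plate still in the air, nothing touching the camera; label centre within 30 mm of the focus point, label facing the lens and up, square to the optical axis within 0.3 rad; the other two plates within 15 mm of their starts (value of joint lens_cap above 1.5 rad and distance between label and focus below 0.03 m and angle between the x axis of labelled_plate and the x axis of camera_head, either way round below 0.3 rad and angle between labelled_plate's own x axis and vertical below 1.2 rad and height (world z) of labelled_plate above 0.06 m and contact force between the fingers and labelled_plate above 1 N and contact force between labelled_plate and camera_stand below 0.2 N and contact force between each of the arm, the fingers and camera_stand below 0.5 N and linear speed of labelled_plate below 0.02 m/s and angular speed of labelled_plate below 0.2 rad/s and distance of each of plain_plate, grey_plate from where it was at the start of the episode below 0.015 m); the arm keeps its last pose, push and grip.
It fails at once if the fingers press on the glass slide or its label (contact force between the fingers and slide_glass above 0.5 N).
It fails at once if another plate is pushed or taken (distance of any of plain_plate, grey_plate from where it was at the start of the episode above 0.015 m).
It fails at once if the bystanders are shoved by more than 40 mm (distance of any of multimeter, solder_reel, screwdriver_red, switch_box, component_reel from where it was at the start of the episode above 0.04 m).
It also fails if it takes over 51 s, if anything falls off the work surface, if the arm or the gripper's body presses on something with over 40 N, if the wrist force passes 120 N, or if a joint passes its speed limit or range.

## Working session

There is one attempt and no reset: what is moved stays moved. The work goes in short steps, each a Python script; the robot and the scene stay as the last script left them, time stands still between calls to the robot, and variables do not carry over. Pictures are saved under pics/ and viewed, at most 10 in all, crops included, and the job is handed in when it is done.

```bash
mkdir -p pics
cat > h.py <<'E'
import numpy as np, cv2
from cell import r, optics
def grab(n):
    d=optics.get_image(n); np.savez(f'pics/{n}.npz',**d); return d
def pt(d,u,v,z=None):
    z=d['depth'][int(v),int(u)] if z is None else z
    c=np.array([(u-d['cx'])/d['fx']*z,(v-d['cy'])/d['fy']*z,z,1]); return (np.linalg.inv(d['camera_from_world'])@c)[:3]
def proj(d,p):
    c=d['camera_from_world']@np.append(p,1); return np.array([d['fx']*c[0]/c[2]+d['cx'],d['fy']*c[1]/c[2]+d['cy']])
def cloud(d):
    v,u=np.mgrid[:384,:512]; z=d['depth']; c=np.stack([(u-d['cx'])/d['fx']*z,(v-d['cy'])/d['fy']*z,z,np.ones_like(z)],-1)
    return (c@np.linalg.inv(d['camera_from_world']).T)[...,:3]
E
python3 - <<'E'
from h import *
for n in('side','top'):
    d=grab(n); cv2.imwrite(f'pics/{n}0.png',cv2.resize(d['pixels'][:,:,::-1],(800,600),interpolation=cv2.INTER_CUBIC))
    print(n,np.linalg.inv(d['camera_from_world'])[:3].round(3),d['fx'])
print(r.finger_overhang)
E
```

```text
side [[ 1.     0.011 -0.017  0.538]
 [ 0.019 -0.397  0.918 -1.113]
 [ 0.003 -0.918 -0.397  0.686]] 408.6420943282054
top [[ 0.014 -0.98   0.198  0.275]
 [-1.    -0.012  0.013  0.078]
 [-0.01  -0.198 -0.98   1.373]] 420.76719186502777
0.022
```

View pics/side0.png

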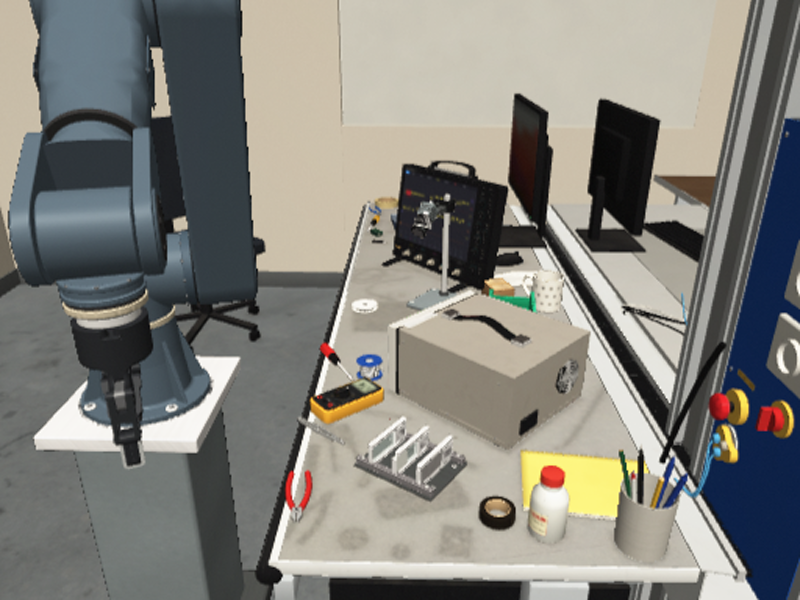

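View pics/top0.png

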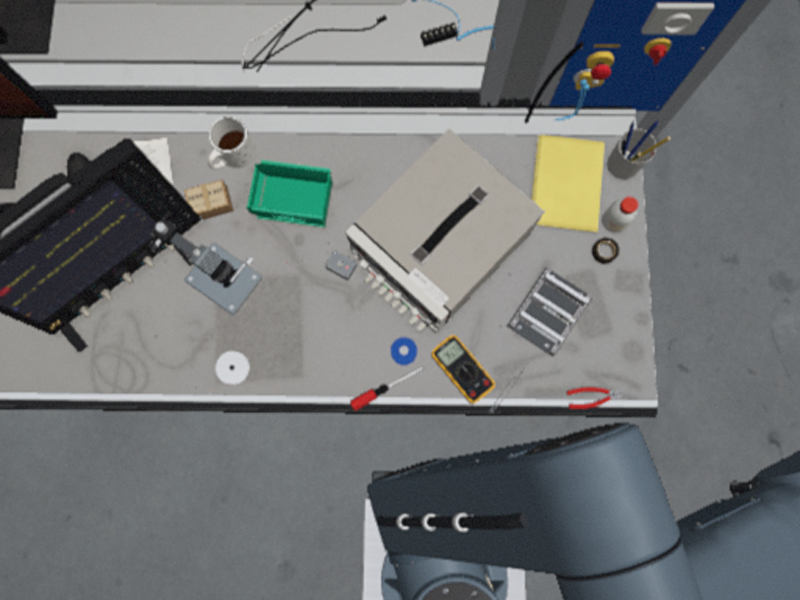

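Run:
```python
from h import *
T=dict(np.load('pics/top.npz'));S=dict(np.load('pics/side.npz'))
def crop(d,u0,v0,w,h): return cv2.resize(d['pixels'][v0:v0+h,u0:u0+w,::-1],(400,300),interpolation=cv2.INTER_CUBIC)
a=np.hstack([crop(T,92,132,80,60),crop(T,316,165,80,60)])
b=np.hstack([crop(S,250,115,80,60+0),crop(S,222,262,80,60)])
cv2.imwrite('pics/c1.png',np.vstack([a,b]))
P=cloud(T)
for n,(u0,v0,w,h) in dict(stand=(92,132,80,60),rack=(316,165,80,60)).items():
    q=P[v0:v0+h,u0:u0+w,2]; print(n); print((q[::3,::4]*1000).astype(int))
```

```text
stand
[[ 171  164  159  152  121  111   98   87   46   42   50   44   44   29
    20   -2    1   60   72   73]
 [ 163  146  136  121  120  102   86   79   59   47   35   25   20   12
     0    0    2   30   43   45]
 [ 149  137  124  110  119   82   77   56   46   29   16    8    3    0
     0    1   -3    0    2   10]
 [ 141  124  110  276  275   73   69   44   32   -2   -1    3    8    5
     1    2   -1    2    2    1]
 [ 125  116  293  289  278  271   64   31   -2    3    1    1    0    1
     0    0    4    7   -1    0]
 [ 111  100  277  288  276  276   33   22    0    3    1    0    0    0
     1   -1    1    1    4    2]
 [ 103   86  278  278  277  264   15    2   -1    0    0    4   -3    2
    -2    5    4    0   -4   -2]
 [  92   79   63  275  273  264  265   -2   -4    1    2    4    2   -2
     1    4    0    3    6    1]
 [  74  270  267   57  255  264  260  265  269  269    2   16    0   -1
     0    4    0   -2    1    6]
 [  69   49  268   21   -2   13  262  265  265  276  294   18   14    5
     2   -5    2    0   -5    1]
 [  63   56   21    4    1    3    7  264  2
[... 2412 characters left out ...]
1    0    4    8    2   14   47   18
     5    4    2    3    2    0]
 [   0   -1    0   18    8    3   33   55    4    9    9    6    8    0
     0    4    2    3    2    1]
 [  -1    0    0   10    9    7   11   22   49   50    9    3   19   -1
     2    0    7    1   -2    1]
 [   2    4   -2    3    6    4    5    7   15   51   51   22    0   -2
     2    3   -3   -1    2   -1]
 [  -1    0    4   -2    4    2    6   10    5   16   49   55    1    1
     5    3    0    3    0    0]
 [  -1    1    3    0    0    0    0    7    8   11   14    1    0   -1
     2    1    5    2    2    1]
 [   4    0    0    1   -1   -2   -1    0    7    7   17   -2    0   -2
     0    2    4    4 1372    0]]
```

View pics/c1.png

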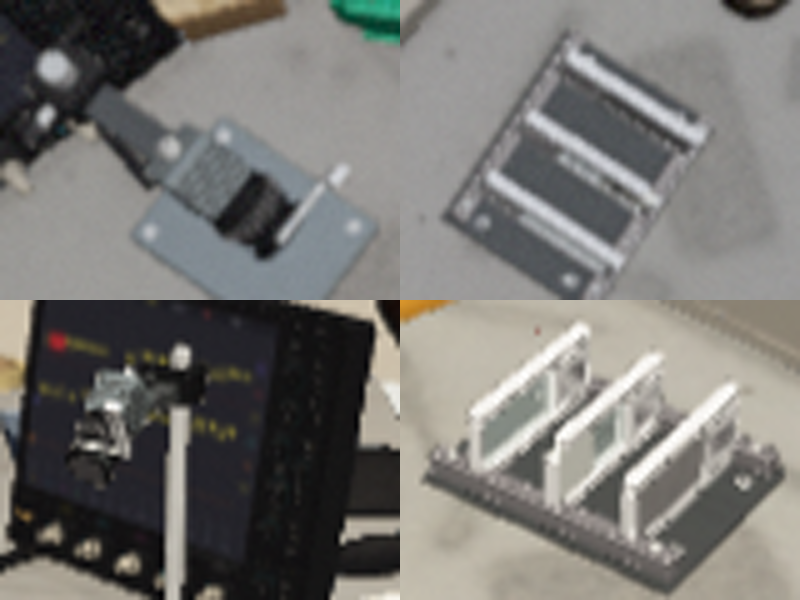

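Run:
```python
from h import *
np.set_printoptions(precision=4,suppress=True)
T=dict(np.load('pics/top.npz')); P=cloud(T)
# rack
q=P[165:228,316:396].reshape(-1,3)
m=q[(q[:,2]>.045)&(q[:,2]<.058)&(q[:,1]<-.15)]
r0=q[(q[:,2]>.004)&(q[:,2]<.06)]
# plate direction: maximise clustering
best=min(np.arange(0,180,.25),key=lambda a:-np.histogram(m[:,:2]@[np.cos(np.radians(a)),np.sin(np.radians(a))],bins=np.arange(-1,1.5,.004))[0].astype(float).__pow__(2).sum())
n=np.array([np.cos(np.radians(best)),np.sin(np.radians(best))]);t=np.array([-n[1],n[0]])
s=m[:,:2]@n; print('normal ang',best,n,len(m))
c=np.sort(s); g=np.split(c,np.where(np.diff(c)>.015)[0]+1)
for k in g:
    if len(k)<15: continue
    sel=m[(s>=k[0])&(s<=k[-1])]; L=sel[:,:2]@t
    print(len(k),np.median(k),k[0],k[-1],'t',np.percentile(L,[1,99]),'ctr',np.median(k)*n+np.mean(np.percentile(L,[1,99]))*t, sel[:,2].mean())
# stand base
v,u=np.mgrid[:384,:512]
hsv=P[...,2]; msk=(hsv>.009)&(hsv<.021)&(u>110)&(u<168)&(v>150)&(v<205)
msk=cv2.morphologyEx(msk.astype(np.uint8),cv2.MORPH_OPEN,np.ones((2,2)))>0
b=P[msk][:,:2]; rect=cv2.minAreaRect((b*1000).astype(np.float32)); print(rect,cv2.boxPoints(rect))
# high parts
h=P[150:200,92:172].reshape(-1,3); 
k=P[132:200,92:172]; 
for (x,y) in [(340,173),(283,240),(312,205),(57,67),(170,145),(250,195)]:
    uu,vv=92+x/5,132+y/5; print((x,y),uu,vv,pt(T,uu,vv))
```

```text
normal ang 145.75 [-0.8266  0.5628] 262
94 -0.6193625536219474 -0.6251721208174211 -0.615187182377773 t [-0.1664 -0.0698] ctr [ 0.5784 -0.251 ] 0.0525855459486452
82 -0.5712955809874998 -0.5771900504142472 -0.5662812258952816 t [-0.1656 -0.0713] ctr [ 0.5389 -0.2236] 0.05226899217698251
86 -0.5233612642848916 -0.5292449517348101 -0.519261208244602 t [-0.165  -0.0699] ctr [ 0.4987 -0.1975] 0.05227333378691497
((492.4578552246094, 308.40460205078125), (624.4788818359375, 103.67977142333984), 56.07368087768555) [[275.1743  78.2552]
 [361.2032  20.3889]
 [709.7414 538.554 ]
 [623.7125 596.4203]]
(340, 173) 160.0 166.6 [0.5644 0.3442 0.2925]
(283, 240) 148.6 180.0 [0.5387 0.3855 0.2442]
(312, 205) 154.4 173.0 [0.6166 0.4301 0.0144]
(57, 67) 103.4 145.4 [0.6217 0.5004 0.2926]
(170, 145) 126.0 161.0 [0.5786 0.4359 0.2933]
(250, 195) 142.0 171.0 [0.5594 0.4001 0.2628]
```

Run:
```python
from h import *
np.set_printoptions(precision=4,suppress=True)
T=dict(np.load('pics/top.npz'));S=dict(np.load('pics/side.npz')); P=cloud(T)
msk=((P[...,2]>.007)&(P[...,2]<.022)&(P[...,0]<.75)).astype(np.uint8); msk[:150]=0;msk[:,:115]=0;msk[210:]=0;msk[:,172:]=0
n,l,st,_=cv2.connectedComponentsWithStats(cv2.morphologyEx(msk,cv2.MORPH_OPEN,np.ones((2,2))),connectivity=4)
k=1+st[1:,4].argmax(); b=P[l==k][:,:2]; rect=cv2.minAreaRect((b*1000).astype(np.float32)); print(rect);print(cv2.boxPoints(rect))
# box on bench
q=P.reshape(-1,3); bx=q[(q[:,2]>.1)&(q[:,2]<.22)&(q[:,0]>.45)&(q[:,0]<.95)&(q[:,1]<.27)&(q[:,1]>-.4)]
print(bx[:,2].max(),cv2.boxPoints(cv2.minAreaRect((bx[:,:2]*1000).astype(np.float32))))
for i in np.linspace(0,1,9): print('side slice',i)if 0 else None
y=np.array([-.5628,-.8266]);c=np.array([.5389,-.2236])
for yy in(-.05,-.016,.05): print(yy,proj(S,[*(c+yy*y),.052]))
u0,v0=262,278; im=cv2.resize(S['pixels'][v0-8:v0+22,u0-18:u0+22,::-1],(800,600),interpolation=cv2.INTER_CUBIC); cv2.imwrite('pics/n.png',im)
```

```text
((477.41009521484375, 286.13238525390625), (570.7085571289062, 103.51998901367188), 56.080474853515625)
[[275.2228  78.2226]
 [361.126   20.4556]
 [679.5974 494.0422]
 [593.6942 551.8092]]
0.1841251556879171 [[ 454.8017   72.7951]
 [ 781.6116 -470.2448]
 [1058.9601 -303.3321]
 [ 732.1503  239.7078]]
-0.05 [273.2111 271.9421]
-0.016 [266.1533 277.9439]
0.05 [251.4558 290.4421]
```

View pics/n.png

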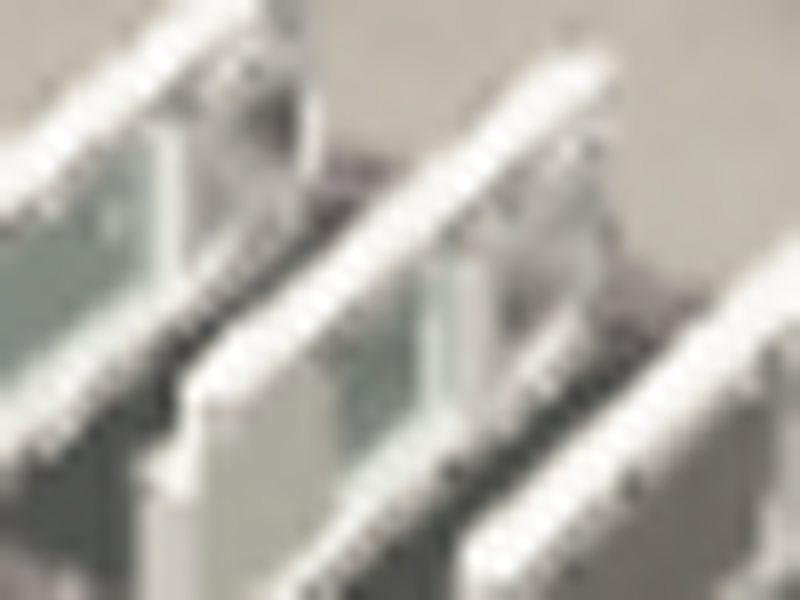

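Run:
```python
from h import *
np.set_printoptions(precision=4,suppress=True)
T=dict(np.load('pics/top.npz')); P=cloud(T)
v,u=np.mgrid[:384,:512]
m=(P[...,2]>.008)&(P[...,2]<.021)&(u>110)&(u<170)&(v>150)&(v<205)
a=np.radians(56.08);d=np.array([np.cos(a),np.sin(a)]);n=np.array([-d[1],d[0]])
b=P[m][:,:2]; X=b@d;Y=b@n
yc=np.array([.4774,.2861])@n; k=abs(Y-yc)<.05
print(np.histogram(X[k],bins=np.arange(.4,.9,.01)),np.percentile(Y,[1,2,5,95,98,99]),yc)
h=P[(u>110)&(u<165)&(v>155)&(v<185)&(P[...,2]>.22)&(P[...,2]<.32)]
hx=h[:,:2]@d;hy=h[:,:2]@n-yc
lev=h[(hy<-.034)&(hy>-.06)]; print('lever',np.c_[lev@np.r_[d,0],lev[:,:2]@n-yc,lev[:,2]])
print('hist hy',np.histogram(hy,bins=np.arange(-.06,.06,.01)))
post=P[(u>98)&(u<110)&(v>140)&(v<152)&(P[...,2]>.285)&(P[...,2]<.30)]; print('post',post.mean(0),post[:,:2].mean(0)@d,post[:,:2].mean(0)@n-yc)
```

```text
(array([ 0,  0,  0,  0,  0,  0,  0,  0,  0,  0,  0,  0,  0,  0,  0,  0,  0,
        0,  0,  0,  0,  0,  0,  0,  1, 21, 94, 83, 89, 82, 53, 48, 46, 45,
       43, 43, 43, 45, 41,  9,  3,  9,  9,  7,  8,  2,  0,  0,  0]), array([0.4 , 0.41, 0.42, 0.43, 0.44, 0.45, 0.46, 0.47, 0.48, 0.49, 0.5 ,
       0.51, 0.52, 0.53, 0.54, 0.55, 0.56, 0.57, 0.58, 0.59, 0.6 , 0.61,
       0.62, 0.63, 0.64, 0.65, 0.66, 0.67, 0.68, 0.69, 0.7 , 0.71, 0.72,
       0.73, 0.74, 0.75, 0.76, 0.77, 0.78, 0.79, 0.8 , 0.81, 0.82, 0.83,
       0.84, 0.85, 0.86, 0.87, 0.88, 0.89])) [-0.2885 -0.2876 -0.285  -0.1891 -0.1869 -0.1862] -0.23650113846233886
lever [[ 0.6211 -0.0434  0.2552]
 [ 0.6076 -0.0423  0.2866]
 [ 0.6044 -0.0436  0.2892]
 [ 0.6027 -0.0452  0.2879]
 [ 0.6219 -0.0396  0.2546]
 [ 0.6081 -0.0385  0.2866]
 [ 0.6049 -0.0398  0.2893]
 [ 0.6015 -0.041   0.2928]
 [ 0.6031 -0.0435  0.282 ]
 [ 0.6245 -0.0363  0.2487]
 [ 0.6156 -0.0364  0.2673]
 [ 0.6054 -0.0361  0.2894]
 [ 0.6038 -0.0378  0.2878]
 [ 0.6031 -0.0396  0.2836]
 [ 0.6158 -0.0345  0.2618]
 [ 0.6059 -0.0344  0.2833]
 [ 0.6039 -0.036   0.2828]]
hist hy (array([  0,   6,  14,   8,  98, 136, 159, 103,   3,   0,   0]), array([-0.06, -0.05, -0.04, -0.03, -0.02, -0.01,  0.  ,  0.01,  0.02,
        0.03,  0.04,  0.05]))
post [0.6234 0.5025 0.2916] 0.764867500054854 -0.0004293905630163297
```

```bash
cat >> h.py <<'E'
from scipy.spatial.transform import Rotation as Ro
a=np.radians(56.08);d=np.array([np.cos(a),np.sin(a),0]);n=np.array([-d[1],d[0],0]);Z=np.array([0,0,1.])
def W(sx,sy,z): return (.724+sx)*d+(-.2365+sy)*n+z*Z
def quat(tz,ty): return Ro.from_matrix(np.c_[np.cross(ty,tz),ty,tz]).as_quat()
ax=(d+Z)/2**.5; e1=(d-Z)/2**.5
PY=np.array([-.5628,-.8266,0]);PX=np.array([-.8266,.5628,0]);PC=np.array([.5389,-.2236,.006])
G=np.array([0,-.034,.034])
gp=PC+PY*G[1]+Z*G[2]+.003*Z          # TCP at grasp
foc=W(-.184,0,.131)
tp=foc+n*(G[1]-.0315)-e1*(G[2]-.023)+ax*(-.003)-e1*.003   # TCP at target
def tipc(th,rho=.030,h=.0145,clear=0):   # TCP pushing lever at angle th (from vertical to +x)
    t=np.radians(th); u=np.array([np.sin(t),np.cos(t)]); m=np.array([np.cos(t),-np.sin(t)]); b=np.array([1,1])/2**.5
    c=np.array([-.102,.247])+rho*u-(.0025+h*abs(b@m)+clear)*m
    return W(c[0],-.045,c[1])-e1*r.finger_overhang
E
python3 - <<'E'
from h import *
np.set_printoptions(precision=3,suppress=True)
T=dict(np.load('pics/top.npz'))
for u,v in[(350,232),(440,322),(540,212),(450,132)]: print(pt(T,u/1.5625,v/1.5625+(-3 if v>200 else 3)))
print('foc',foc,'tp',tp,'gp',gp)
for s in(1,-1):
    qp=quat(e1,s*ax); qd=quat(-Z,s*PX)
    for nm,p,q in[('pre',tipc(-40,clear=.05),qp),('p0',tipc(-35),qp),('p1',tipc(20),qp),('p2',tipc(76),qp),('tgt',tp,qp),('tgtup',tp-.12*e1,qp),('grasp',gp,qd),('above',gp+.2*Z,qd)]:
        print(s,nm,p,r.inverse_kinematics(p,q))
E
```

```text
[0.67  0.188 0.153]
[0.495 0.013 0.153]
[ 0.714 -0.181  0.154]
[ 0.858 -0.006  0.158]
foc [0.498 0.316 0.131] tp [0.545 0.27  0.139] gp [ 0.558 -0.195  0.043]
1 pre [0.533 0.288 0.243] [ 0.219  0.303  1.956  1.146  0.564 -1.67 ]
1 p0 [0.555 0.32  0.278] [ 0.275  0.305  1.847  0.998  0.576 -1.455]
1 p1 [0.573 0.348 0.294] [ 0.317  0.332  1.762  0.916  0.58  -1.332]
1 p2 [0.587 0.368 0.279] [ 0.345  0.385  1.723  0.925  0.552 -1.325]
1 tgt [0.545 0.27  0.139] [ 0.176  0.503  1.996  1.512  0.535 -2.134]
1 tgtup [0.498 0.199 0.224] [ 0.025  0.248  2.099  1.21   0.664 -1.907]
1 grasp [ 0.558 -0.195  0.043] None
1 above [ 0.558 -0.195  0.243] None
-1 pre [0.533 0.288 0.243] [0.219 0.303 1.956 1.146 0.564 1.472]
-1 p0 [0.555 0.32  0.278] [0.275 0.305 1.847 0.998 0.576 1.686]
-1 p1 [0.573 0.348 0.294] [0.317 0.332 1.762 0.916 0.58  1.81 ]
-1 p2 [0.587 0.368 0.279] [0.345 0.385 1.723 0.925 0.552 1.816]
-1 tgt [0.545 0.27  0.139] [0.176 0.503 1.996 1.512 0.535 1.007]
-1 tgtup [0.498 0.199 0.224] [0.025 0.248 2.099 1.21  0.664 1.235]
-1 grasp [ 0.558 -0.195  0.043] [-0.416  0.705  1.672 -0.     0.765  0.182]
-1 above [ 0.558 -0.195  0.243] [-0.416  0.436  1.552 -0.     1.154  0.182]
```

Run:
```python
from h import *
np.set_printoptions(precision=3,suppress=True)
r.set_gripper(0.0,40)
q=quat(e1,-ax)
r.move_to(tipc(-40,clear=.08)+.03*Z,q)
print(r.current_t(),r.current_tool_pos())
r.move_linear(tipc(-38,clear=.02),vel=.15)
for th in np.arange(-30,78,12):
    r.move_linear(tipc(th),vel=.06); print(th,r.current_contact_force(),r.current_t())
r.move_linear(tipc(78),vel=.06); print(r.current_contact_force())
r.move_linear(r.current_tool_pos()-.12*e1,vel=.2); print(r.current_t())
D=[grab(k) for k in('side','top')]
S,T=D
A=cv2.resize(S['pixels'][100:190,230:350,::-1],(400,300),interpolation=2);B=cv2.resize(T['pixels'][120:210,80:200,::-1],(400,300),interpolation=2)
cv2.imwrite('pics/cap.png',np.hstack([A,B]))
```

```text
3.7917 [0.52  0.268 0.253]
-30 [-0.286 -0.087 -0.872] 4.825
-18 [ 0.068 -0.08   0.413] 5.1083
-6 [-0.01  0.73 -0.48] 5.4
6 [ 0.202  1.258 -0.439] 5.7
18 [-0.562 -0.582 -0.653] 6.0
30 [ 0.538  0.588 -0.699] 6.3
42 [-1.179 -0.407 -0.1  ] 6.6083
54 [-0.204  0.495  0.393] 6.8583
66 [-0.999  0.027  0.545] 7.1083
[-0.449  0.271 -0.194]
8.1083
```

View pics/cap.png

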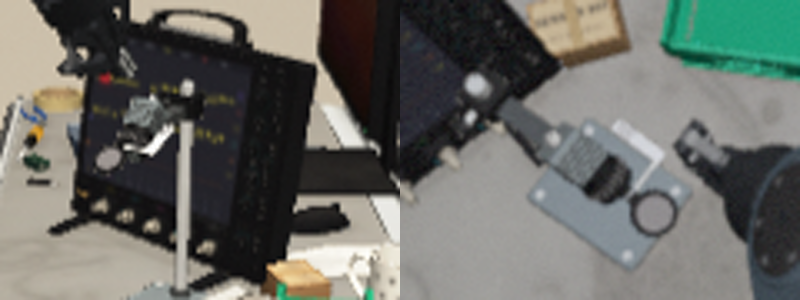

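The cap disc now sticks out in front of the lens at (652,213), and the lever lies back beside the head at (638,140). I'll measure the lever angle next.

Run:
```python
from h import *
np.set_printoptions(precision=3,suppress=True)
T=dict(np.load('pics/top.npz'));P=cloud(T).reshape(-1,3)
s=np.c_[P@d-.724,P@n+.2365,P[:,2]]
k=s[(abs(s[:,1]+.04)<.005)&(s[:,0]>-.11)&(s[:,0]<-.03)&(s[:,2]>.2)&(s[:,2]<.3)];k=k[k[:,0].argsort()]
print(k[::max(1,len(k)//12)])
p=np.polyfit(k[:,0],k[:,2],1);print('lever elev deg',np.degrees(np.arctan(p[0])),'joint',np.radians(125)-np.arctan(p[0]))
c=s[(abs(s[:,1])<.012)&(s[:,0]>-.16)&(s[:,0]<-.115)&(s[:,2]>.2)&(s[:,2]<.26)];p=np.polyfit(c[:,0],c[:,2],1);print('cap slope',np.degrees(np.arctan(p[0])),len(c))
```

```text
[[-0.105 -0.043  0.25 ]
 [-0.101 -0.042  0.246]
 [-0.098 -0.044  0.253]
 [-0.094 -0.041  0.254]
 [-0.091 -0.044  0.251]
 [-0.087 -0.036  0.254]
 [-0.083 -0.045  0.262]
 [-0.081 -0.041  0.258]
 [-0.078 -0.042  0.261]
 [-0.074 -0.037  0.258]
 [-0.073 -0.045  0.261]
 [-0.068 -0.039  0.268]
 [-0.064 -0.044  0.267]
 [-0.061 -0.045  0.269]]
lever elev deg 26.250166200797086 joint 1.723509735593272
cap slope 36.05362505129278 91
```

Run:
```python
from h import *
np.set_printoptions(precision=3,suppress=True)
q=quat(-Z,-PX)
r.move_to(gp+.15*Z,q); r.set_gripper(.36)
print(r.current_t(),r.current_tool_pos(),r.current_opening())
r.move_linear(gp+.035*Z,vel=.15)
S=grab('side');T=grab('top')
A=cv2.resize(S['pixels'][225:315,215:335,::-1],(400,300),interpolation=2);B=cv2.resize(T['pixels'][150:240,290:410,::-1],(400,300),interpolation=2)
cv2.imwrite('pics/pre.png',np.hstack([A,B])); print(r.current_contact_force())
```

```text
10.5083 [ 0.558 -0.195  0.193] 0.3617264758966925
[ 0.277 -0.345 -0.065]
```

View pics/pre.png

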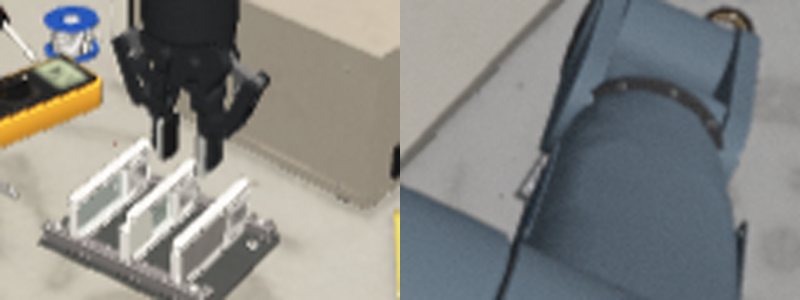

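The fingers, at (168,140) and (210,150), straddle the bare end of the middle plate at (193,165). I'll go down and grip.

Run:
```python
from h import *
np.set_printoptions(precision=3,suppress=True)
r.move_linear(gp,vel=.06); print(r.current_contact_force())
r.set_gripper(0.0,45); print(r.current_opening(),r.current_finger_force(),r.current_contact_force())
r.move_linear(gp+.03*Z,vel=.04); print(r.current_contact_force(),r.current_opening())
r.move_linear(gp+.22*Z,vel=.15); print(r.current_t(),r.current_finger_force())
# to pre-target: above/back, slerped by joint move
r.move_to(tp-.12*e1,quat(e1,-ax)); print(r.current_t(),r.current_tool_pos())
r.move_linear(tp,vel=.08); r.sleep(.5); print(r.current_t(),r.current_tool_pos()-tp,r.current_contact_force(),r.current_finger_force())
S=grab('side');T=grab('top')
A=cv2.resize(S['pixels'][110:215,220:360,::-1],(400,300),interpolation=2);B=cv2.resize(T['pixels'][130:235,90:230,::-1],(400,300),interpolation=2)
cv2.imwrite('pics/tg.png',np.hstack([A,B]))
print(proj(T,foc),proj(S,foc))
```

```text
[-0.287  0.221 -0.262]
0.07993540985858305 45.84748104214668 [-4.452  1.902  5.61 ]
[ 0.226  0.206 -0.753] 0.0898474869931109
14.9 45.05759239196777
16.3917 [0.498 0.199 0.224]
18.5417 [ 0. -0.  0.] [-0.485  0.359 -1.032] 45.096203684806824
[180.388 202.266] [252.701 177.72 ]
```

View pics/tg.png

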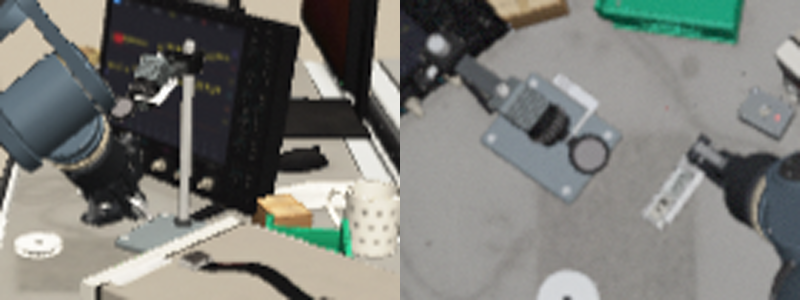

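The plate is held with its far end at (658,206), which is where the focus point projects. I'll check its tilt and the other two plates from depth.

Run:
```python
from h import *
np.set_printoptions(precision=4,suppress=True)
T=dict(np.load('pics/top.npz'));P=cloud(T).reshape(-1,3)
k=P[(np.linalg.norm(P-foc,axis=1)<.045)&(P[:,2]>.09)]
k=k[(k-foc)@n>-.035]
c=np.median(k,0);k=k[np.linalg.norm(k-c,axis=1)<.04]
_,s,V=np.linalg.svd(k-k.mean(0)); v=V[2]*np.sign(V[2]@ax); print(len(k),'tilt err',np.arccos(v@ax),'plate offset along axis',(k.mean(0)-foc)@ax,s)
L=(k-foc)@n; E=-(k-foc)@e1
print('y range (expect max .0185)',np.percentile(L,[1,99]),'z range (expect -.023 .023)',np.percentile(E,[1,99]))
m=P[(P[:,2]>.044)&(P[:,2]<.058)&(abs(P[:,0]-.54)<.1)&(abs(P[:,1]+.22)<.1)]
x=np.sort((m-PC)@PX); print(len(x),np.histogram(x,bins=np.arange(-.07,.07,.01)))
```

```text
168 tilt err 0.04728923561312697 plate offset along axis -0.0003684906339059715 [0.1999 0.1844 0.0289]
y range (expect max .0185) [-0.0345  0.0159] z range (expect -.023 .023) [-0.024   0.0275]
193 (array([ 0, 31, 67,  0,  1,  0,  0,  0,  0,  0,  0, 71, 23,  0]), array([-0.07, -0.06, -0.05, -0.04, -0.03, -0.02, -0.01,  0.  ,  0.01,
        0.02,  0.03,  0.04,  0.05,  0.06,  0.07]))
```

All of it is well inside the limits: tilt error 0.05 rad, label within a few mm of focus, the other two plates still in place.

```bash
python3 -c "
from h import *
print(r.hand_in(),r.current_t())"
```

```text
the job is handed in; nothing more can be done
the job is handed in; nothing more can be done
```

I opened the dust cap to about 1.72 rad and handed the job in with the notched plate held by its bare end, label up: within a few mm of the focus point, about 0.05 rad off square, and the other two plates still in the rack; the hand-in gave no verdict.

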